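Refit the square-shafted reamer of a citrus press and test its start switch

ROBOT

A 6-joint arm with a two-finger parallel gripper is mounted at the origin on a cart in front of the work surface, level with it; the furniture and walls round the work are solid. World frame = base frame: x ahead of the robot, y to its left, z up, the work surface at z = 0. Lengths are in m, angles in degrees, forces in N, time in s.
With the tool pointing down it reaches from about 0.375 to 0.9 m from the base axis. Payload 3.1 kg.
Tool frame: the origin (TCP) lies midway between the tips of the shut fingers; the grasp point (between the pads) lies bot.hold_point_z behind it (bot.hold_point_z is the distance from the TCP to the grasp point, in m); z points along the fingers, y is the direction in which the jaws open and shut (so a half turn about z gives the same grasp; the last joint's range is limited). The gripper opens to 87 mm and grips with 3 to 60 N. Pads are 19 mm wide; open, the fingers measure 117 mm over their backs; the gripper's body (75 mm by 190 mm) begins 51 mm behind the grasp point.
Start: joints at [60.648, 30.224, 82.088, -0, 67.689, -10.227], TCP at [0.205, 0.59, 0.223] pointing down, gripper open.
Joint ranges: [-176.69, 176.69], [-43.24, 126.21], [12.49, 139.97], [-82, 262], [0, 151.66], [-163.58, 163.58]. Speed limits (degrees/s): [159.86, 159.86, 180, 180, 180, 180].

INTERFACE

Orientations are given as a 3x3 rotation matrix whose columns are the frame's x, y, z axes.
In Python, from rig import bot, vision gives the robot as it stands.
- The arm moves only by the shell command python3 -m inch 'ROWS'. ROWS is JSON, a list of rows, each a list of 5 numbers: the finger opening in mm, from 0 to 87, then the shift along the tool's x, y, z in mm, then the turn about the tool's z in rad. In form: [[hand, dx, dy, dz, roll], ...]. A call has 1 to 8 rows; each row is the pose to reach, as a shift and turn from the pose measured when the call began, along the tool's axes at that moment; what a row does not reach only later rows make up. A row lasts 1/10 s, in which the tool goes at most 50 mm and 8.59 degrees, less where a joint would pass 70% of its speed; a pose out of reach is approached as far as the arm can. A call with a gripper value outside its range is refused whole. The fingers move at their own pace and stop on an object; the grip force is fixed at half the most. Time passes only in rows, so rows that repeat a pose let the fingers close. It gives the time, the measured TCP pose, the force and the opening at its end, in the units of the state.
- bot.read_state(): the state, without advancing time (a new reading comes with each control period).
- vision.capture(name): name is "side" or "top"; returns (picture, depth): 400x640x3 uint8, red, green, blue; 400x640 float32, m along the optical axis (not along the pixel's ray), 0 where there is no reading.
- vision.camera_model(name): a dict with "intrinsics" (3x3 intrinsics, pixels), "camera_from_world" (4x4, takes a point from world to camera coordinates). Camera axes: x right, y down, z forward; pixel columns grow to the right and rows downward; lengths in m; the calibration is good to about 2 mm. A picture is of the moment at which its call begins. camera_model takes no time and is no camera call.
- bot.hand_in(): hands the job in, once; it reports no verdict.
The state is a dict: "time_s": time; "joint_positions": joint angles; "qvel": joint speeds; "tau": joint torques, N m; "position": TCP position; "tcp_rot": TCP orientation; "force": force on the tool from outside, world axes, zero at the start; "moment": the same for the moment, N m; "opening": opening from 0.0 (shut) to 1.0 (fully open).
Only numpy, scipy, OpenCV 4.12 (cv2) and the standard library are available. Lean on these libraries where they do the work, as an engineer would, in place of code of your own. Each camera call takes 0.05 s, during which the arm holds its last target. There are 200 camera calls.

TASK

Put the washed citrus press back together: lift the ribbed orange reamer off the glass on which it has drained, slide its shaft down the tube in the middle of the press's clear jug and, leaning on it only lightly so that the press-to-start switch underneath does not trip, turn it until its square end finds the square drive and it sinks fully home. Let go of it, then press it straight down from above until the start switch trips, and let it rise again. Never force it down or round, keep the glass standing and leave the lemon, the mug and the honey jar where they are.

Things in the scene. Friction and masses are not known exactly. Their poses are not given: they have to be found in the camera images.
- reamer: orange citrus reamer, one rigid part of about 110 g. Origin: centre of the lower end of its shaft; z up along the shaft, x and y square to the flats. Going up: square end 12 x 12 mm, 16.5 mm long (lowest 2.5 mm tapered to 11 x 11); round shaft 19.4 mm diameter to 60 mm; strainer disc 90 mm diameter to 63 mm (lip to 65); round ribbed reamer to 115.5 mm. The fit repeats every quarter turn
- reamer_grip (a point): where to grip the reamer: on its axis, 80 mm above its origin. Its ribbed sides are upright here, from 63 to 93 mm, 45 mm diameter to the fingers, alike from all sides. At the start the reamer stands shaft down in the glass, the disc resting on the glass's rim, its origin 31 mm above the worktop
- reamer_top (a point): rounded top of the reamer, on its axis, 115.5 mm above its origin; push down here for the switch test
- press: citrus press fixed on the worktop, origin on its axis at the worktop, z up. White round motor housing 136 mm diameter, 50 mm high; on it a clear open jug, 144 mm diameter and 128 mm above the worktop at the rim; a handle loop reaches 111 mm from the axis towards -x (lower than the rim)
- press_mouth (a point): centre of the mouth of the upright white tube on the press's axis inside the jug, 110 mm above the worktop. The tube's bore is 21.4 mm, flared in its top 6 mm to about 29 mm
- press_socket (a point): on the axis, 74 mm above the worktop: top of the black drive down in the tube, a square socket 13.2 x 13.2 mm, 12 mm deep. The drive has stopped at any angle, which is not measured (this frame does not turn with it); being geared, it cannot be turned from outside, and twisting on once matched forces it. Unmatched, the shaft's end stands on it at 74 mm (or up to 1 mm lower by its taper); fully home the shaft's end is 62 mm above the worktop
- press_spindle (a joint): how far the sprung drive is pressed down, m: 0 = up, 0.009 = stop. It gives from 3 N on, 2.2 N per mm more; the start switch trips at 0.005 (14 N), the stop comes at 23 N. It rises by itself; the reamer's weight does not press it. If the reamer is turned while the spring is held pressed in a little, the drive jumps up over the square when they match and the force falls away
- glass: clear drinking glass (80 mm diameter, 91 mm high) holding the reamer at the start; origin at the centre of its underside, z up
- lemon: whole lemon, 83 x 58 x 58 mm, bystander; origin under its middle
- mug: white mug with dark dots, 82 x 117 x 91 mm, bystander; origin under its middle
- honey: glass jar with a red lid, 65 mm diameter, 100 mm high, bystander; origin at the centre of its underside
Not all that is in view belongs to the job. Several things have the shape of the reamer; the one meant has the colours described above.

How it is judged:
By the outcome, as a careful person would: the job done as asked, in the order asked, and still so for the second after the job is handed in, with the robot touching nothing.
It also fails if it takes over 64 s, if anything falls off the work surface, if the arm or the gripper's body presses on something with over 40 N, if the wrist force passes 120 N, or if a joint passes its speed limit or range.

## Working session

There is one attempt and no reset: what is moved stays moved. The work goes in short steps, Python scripts to look and compute and a shell command to move; the robot and the scene stay as the last step left them, time stands still between calls to the robot, and variables do not carry over. Pictures are saved under pics/ and viewed, about 8 in all and at most 12, crops included, and the job is handed in when it is done.

```bash
ls; mkdir -p pics; python3 - <<'E'
from rig import bot, vision
import cv2, numpy as np
for n in ("side","top"):
    p,d=vision.capture(n); cv2.imwrite(f"pics/{n}0.png",p[:,:,::-1]); np.savez(f"/tmp/{n}0.npz",p=p,d=d)
    m=vision.camera_model(n); print(n,m["intrinsics"],np.round(m["camera_from_world"],4))
s=bot.read_state(); print(s); print(bot.hold_point_z)
E
```

```text
pics
side [[421.17001283   0.         321.12201437]
 [  0.         421.17001283 203.44447066]
 [  0.           0.           1.        ]] [[ 0.8794 -0.4757 -0.02   -0.5292]
 [-0.1983 -0.3278 -0.9237  0.2305]
 [ 0.4328  0.8163 -0.3826  0.8208]
 [ 0.      0.      0.      1.    ]]
top [[446.29603104   0.         312.73977109]
 [  0.         446.29603104 187.01513115]
 [  0.           0.           1.        ]] [[-0.0259 -0.9993 -0.0287  0.0059]
 [-0.9863  0.0302 -0.1619  0.5876]
 [ 0.1626  0.0241 -0.9864  1.1216]
 [ 0.      0.      0.      1.    ]]
{'time_s': 0.1, 'joint_positions': array([ 6.06472170e+01,  3.02740872e+01,  8.21482853e+01, -8.91080344e-04,
        6.76901110e+01, -1.02284144e+01]), 'qvel': array([ 0.12448727, -0.11211169, -0.24552949,  0.03469669, -0.02093496,
        0.03409852]), 'tau': array([-1.16255455e-04, -4.40984952e+01, -1.77149677e+01,  6.35221903e-02,
        5.34426305e-02, -2.67392141e-05]), 'position': array([0.20442328, 0.58992883, 0.22166891]), 'tcp_rot': array([[-9.44811437e-01,  3.27613257e-01, -9.49794115e-04],
       [ 3.27614463e-01,  9.44809934e-01, -1.71821810e-03],
       [ 3.34463886e-04, -1.93455840e-03, -9.99998073e-01]]), 'force': array([ 0.68357384, -0.85263534, -0.31089303]), 'moment': array([-0.00375157, -0.00691465, -0.04098709]), 'opening': 1.0003729681451479}
0.0187
```

View pics/side0.png

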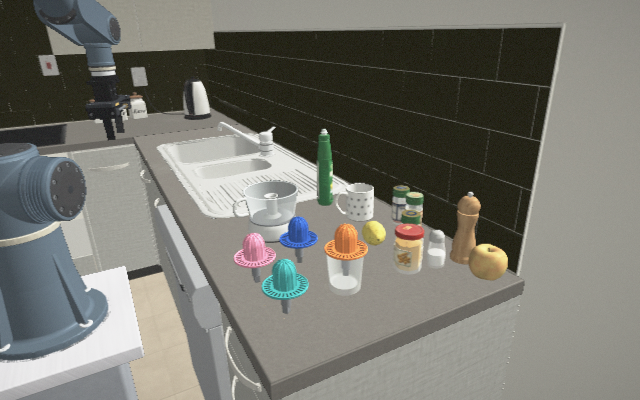

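View pics/top0.png

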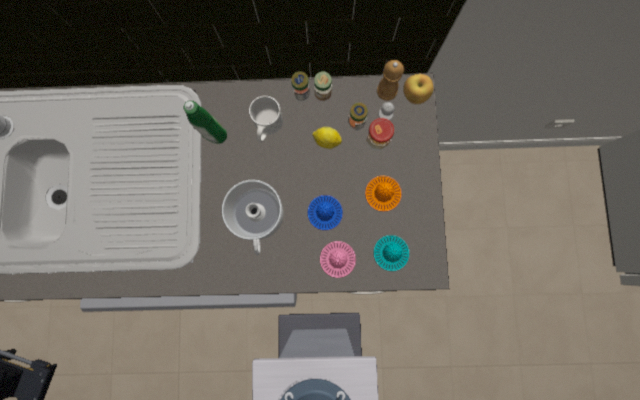

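Candidates with the reamer's shape, in the top view: orange (384,193), blue (325,212), pink (338,259) and teal (391,253). Only the orange one fits, and the side view shows it at (346,240) standing on the glass. I'll measure it and the press, and confirm with a crop.

```bash
cat > h.py <<'E'
import numpy as np, cv2
from rig import bot, vision
def ray(n,u,v,z):
    m=vision.camera_model(n); T=m["camera_from_world"]; R,t=T[:3,:3],T[:3,3]
    c=-R.T@t; d=R.T@np.linalg.inv(m["intrinsics"])@[u,v,1]
    return c+d*(z-c[2])/d[2]
def pix(n,P):
    m=vision.camera_model(n); q=m["intrinsics"]@(m["camera_from_world"]@[*P,1])[:3]; return q[:2]/q[2]
def hsv(p): return cv2.cvtColor(p,cv2.COLOR_RGB2HSV)
def blob(mask):
    cs,_=cv2.findContours(mask.astype(np.uint8),cv2.RETR_EXTERNAL,cv2.CHAIN_APPROX_NONE)
    return max(cs,key=cv2.contourArea)
E
python3 - <<'E'
from h import *
T=np.load('/tmp/top0.npz'); S=np.load('/tmp/side0.npz')
for n,D in(("top",T),("side",S)):
    h=hsv(D['p']); m=(h[...,0]>=6)&(h[...,0]<=17)&(h[...,1]>190)&(h[...,2]>110)
    ok=np.zeros(m.shape,bool)
    if n=="top": ok[165:220,355:410]=1
    else: ok[215:270,315:375]=1
    c=blob(m&ok); e=cv2.fitEllipse(cv2.convexHull(c)); print(n,"reamer",e, cv2.boundingRect(c))
    if n=="top":
        P=[]
        for q in c[:,0]: P.append(ray(n,*q,.095)[:2])
        print(cv2.minEnclosingCircle(np.array(P,np.float32)), ray(n,*e[0],.095))
# press in top: depth based rim points/ tube
p,d=T['p'],T['d']
print("depth samples reamer",d[193,384], "bench",d[230,450-20])
big=cv2.resize(p[165:265,210:420],None,fx=3.8,fy=3.8,interpolation=cv2.INTER_CUBIC)[:,:,::-1]
cv2.imwrite('pics/crop1.png',big)
# side tip of the reamer: top row
h=hsv(S['p'])
E
```

```text
top reamer ((382.8720397949219, 193.30540466308594), (34.08759689331055, 35.15138626098633), 103.40229034423828) (366, 177, 35, 34)
((0.5592396259307861, -0.18644483387470245), 0.044013842940330505) [ 0.5584614  -0.18653127  0.095     ]Traceback (most recent call last):
  File "<stdin>", line 8, in <module>
  File "h.py", line 12, in blob
    return max(cs,key=cv2.contourArea)
ValueError: max() iterable argument is empty
```

```bash
python3 - <<'E'
from h import *
T=np.load('/tmp/top0.npz'); S=np.load('/tmp/side0.npz')
p,d=T['p'],T['d']
print(hsv(S['p'])[240,346], pix("side",[.559,-.187,.095]),pix("side",[.559,-.187,.1465]))
h=hsv(S['p']); m=(h[...,0]<20)&(h[...,1]>150)&(h[...,2]>90); ok=np.zeros(m.shape,bool); ok[215:270,315:375]=1
print("side bbox",cv2.boundingRect(blob(m&ok)))
a=cv2.resize(p[170:260,210:420],None,fx=3.8,fy=3.8,interpolation=cv2.INTER_CUBIC)[:,:,::-1]
b=cv2.resize(S['p'][170:300,220:388],None,fx=1.9,fy=1.9,interpolation=cv2.INTER_CUBIC)[:,:,::-1]
c=np.zeros((a.shape[0]+b.shape[0],a.shape[1],3),np.uint8); c[:a.shape[0]]=a; c[a.shape[0]:,:b.shape[1]]=b
cv2.imwrite('pics/crop1.png',c); print(c.shape)
for r in range(196,228,2): print(r,(d[r,238:272:2]*1000).astype(int))
E
```

```text
[ 12 165 178] [344.96994818 248.39196123] [345.01313377 225.97091794]
side bbox (325, 224, 42, 36)
(589, 798, 3)
196 [1147 1152 1160 1166 1169 1161 1170 1167 1171 1162 1163 1162 1168 1168
 1164 1162 1155]
198 [1159 1163 1167 1167 1168 1170 1164 1164 1164 1164 1165 1166 1164 1166
 1165 1167 1162]
200 [1163 1167 1166 1165 1164 1162 1169 1160 1168 1162 1165 1162 1167 1162
 1168 1166 1164]
202 [1164 1166 1163 1166 1163 1168 1166 1163 1163 1164 1166 1163 1167 1164
 1164 1163 1164]
204 [1167 1168 1166 1160 1164 1162 1105 1104 1106 1159 1161 1163 1162 1158
 1163 1162 1160]
206 [1167 1165 1166 1161 1166 1106 1106 1110 1105 1101 1155 1155 1161 1162
 1158 1161 1162]
208 [1163 1159 1161 1162 1101 1107 1121 1134 1136 1104 1104 1150 1161 1161
 1159 1162 1158]
210 [1160 1168 1159 1163 1100 1107 1131 1136 1151 1151 1101 1146 1149 1156
 1160 1164 1160]
212 [1162 1160 1161 1163 1098 1106 1137 1145 1146 1151 1103 1136 1156 1156
 1158 1159 1158]
214 [1164 1161 1158 1161 1100 1105 1114 1138 1149 1100 1120 1143 1150 1157
 1154 1152 1152]
216 [1161 1157 1160 1156 1160 1104 1100 1098 1101 1095 1135 1151 1155 1159
 1155 1155 1158]
218 [1161 1157 1156 1157 1158 1160 1153 1150 1150 1149 1149 1154 1155 1153
 1159 1156 1156]
220 [1157 1159 1159 1153 1160 1155 1157 1153 1153 1153 1149 1155 1155 1152
 1152 1150 1155]
222 [1154 1157 1156 1156 1154 1158 1154 1154 1158 1154 1154 1156 1153 1153
 1155 1155 1156]
224 [1152 1157 1155 1153 1154 1156 1156 1157 1155 1155 1155 1155 1151 1153
 1152 1154 1152]
226 [1149 1156 1153 1158 1153 1155 1150 1155 1155 1154 1157 1150 1152 1152
 1154 1153 1155]
```

View pics/crop1.png

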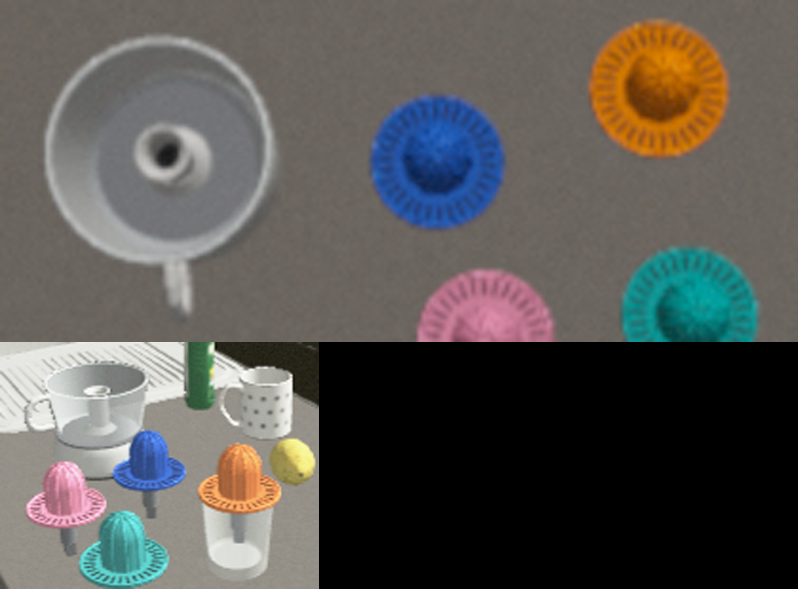

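Confirmed: the orange reamer, crop (660,88), is the only one in a clear glass. The press tube is at crop (165,152). Now I'll locate the tube mouth and the jug rim.

```bash
python3 - <<'E'
from h import *
T=np.load('/tmp/top0.npz'); d=T['d']
m=(d>1.093)&(d<1.112); ok=np.zeros(m.shape,bool); ok[202:218,244:261]=1
c=blob(m&ok)
print("mouth",cv2.minEnclosingCircle(np.array([ray("top",*q,.110)[:2] for q in c[:,0]],np.float32)))
# jug rim: crop circle extremes -> fit on height map
M=vision.camera_model("top"); K=M["intrinsics"]; Tm=M["camera_from_world"]
v,u=np.mgrid[0:400,0:640]; X=np.stack([(u-K[0,2])/K[0,0]*d,(v-K[1,2])/K[1,1]*d,d],-1)
W=(X-Tm[:3,3])@Tm[:3,:3]
s=np.zeros_like(m); s[170:250,215:292]=1
r=s&(W[...,2]>.118)&(W[...,2]<.136); P=W[r][:,:2]
A=np.c_[2*P,np.ones(len(P))]; 
for _ in range(4):
    x=np.linalg.lstsq(A,(P**2).sum(1),rcond=None)[0]; R=np.sqrt(x[2]+x[0]**2+x[1]**2)
    e=np.hypot(*(P-x[:2]).T)-R; k=abs(e)<.006; P=P[k];A=A[k]
print("rim",x[:2],R,len(P),e.std())
t=(W[...,2]>.10)&(W[...,2]<.117)&s&ok; print("tube",W[t].mean(0),t.sum())
for n,P in (("mouth",[.52,.14,.11]),): print(pix("top",P),pix("side",P))
S=np.load('/tmp/side0.npz')
cv2.imwrite('pics/press_side.png',cv2.resize(S['p'][175:245,230:305],None,fx=8,fy=8,interpolation=cv2.INTER_CUBIC)[:,:,::-1])
s=bot.read_state(); 
R=s['tcp_rot'];print("tool delta to above reamer (mm), z TCP .22:", R.T@(np.array([.559,-.187,.22])-s['position'])*1000, np.degrees(np.arctan2(-.187,.559)))
E
```

```text
mouth ((0.5239232182502747, 0.139290452003479), 0.017825916409492493)
rim [0.52321237 0.1386368 ] 0.07030664236187319 433 0.0016187071983866956
tube [0.52400888 0.14026063 0.10829981] 111
[251.68228175 211.77385236] [268.13756856 195.88832345]
tool delta to above reamer (mm), z TCP .22: [-589.54181662 -617.8828101     2.66706555] -18.496424957606468
```

View pics/press_side.png

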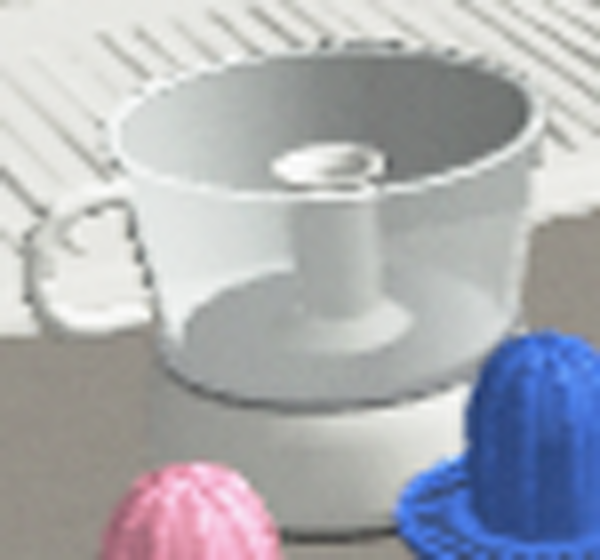

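```bash
python3 -m inch '[[87,-590,-618,0,0],[87,-590,-618,0,0],[87,-590,-618,0,0],[87,-590,-618,0,0],[87,-590,-618,0,0],[87,-590,-618,0,0],[87,-590,-618,0,0],[87,-590,-618,0,0]]'; cat >> h.py <<'E'
def to(P):
    s=bot.read_state(); R=s['tcp_rot']; print("t",s['time_s'],"pos",s['position'].round(4),"toolz",R[:,2].round(4),"y",R[:,1].round(3),"q",s['joint_positions'].round(1),"F",s['force'].round(1),"M",s['moment'].round(2),"op",round(s['opening'],3))
    print("delta mm",(R.T@(np.array(P)-s['position'])*1000).round(1))
E
python3 -c "
from h import *; to([.559,-.187,.20])"
```

```text
time_s: 0.9
position: [0.3709, 0.2247, 0.2225]
tcp_rot: [[-0.945, 0.327, -0.001], [0.327, 0.945, -0.002], [0.0, -0.002, -1.0]]
force: [0.8, -0.7, 0.8]
opening: 1.001
t 0.9 pos [0.3709 0.2247 0.2225] toolz [-0.001  -0.0017 -1.    ] y [ 0.327  0.945 -0.002] q [ 1.640e+01  1.560e+01  1.082e+02 -1.000e-01  5.630e+01 -5.440e+01] F [ 0.8 -0.7  0.8] M [ 0.09 -0.02  0.05] op 1.001
delta mm [-312.4 -327.5   23.1]
```

```bash
python3 -m inch '[[87,-312,-327,10,0],[87,-312,-327,10,0],[87,-312,-327,10,0],[87,-312,-327,10,0],[87,-312,-327,10,0],[87,-312,-327,10,0],[87,-312,-327,10,0],[87,-312,-327,10,0]]'; python3 -c "
from h import *; to([.559,-.187,.20])"
```

```text
time_s: 1.7
position: [0.5366, -0.1394, 0.2138]
tcp_rot: [[-0.945, 0.328, -0.002], [0.328, 0.945, -0.001], [0.001, -0.002, -1.0]]
force: [0.5, 1.8, 0.2]
opening: 1.001
t 1.7 pos [ 0.5366 -0.1394  0.2138] toolz [-0.0016 -0.0012 -1.    ] y [ 0.328  0.945 -0.002] q [-26.1  25.4  92.8  -0.1  61.8 -96.9] F [0.5 1.8 0.2] M [ 0.06 -0.    0.01] op 1.001
delta mm [-36.7 -37.6  13.8]
```

```bash
python3 -m inch '[[87,-37,-38,14,0],[87,-37,-38,14,0],[87,-37,-38,14,0],[87,-37,-38,14,0]]'; python3 - <<'E'
from h import *; to([.559,-.187,.099])
p,d=vision.capture("side"); q=pix("side",bot.read_state()['position']); print("tcp pix",q)
cv2.imwrite('pics/s1.png',cv2.resize(p[150:280,260:430],None,fx=4.6,fy=4.6,interpolation=cv2.INTER_CUBIC)[:,:,::-1])
E
```

```text
time_s: 2.1
position: [0.558, -0.1861, 0.1993]
tcp_rot: [[-0.945, 0.328, -0.004], [0.328, 0.945, 0.001], [0.004, -0.001, -1.0]]
force: [-0.7, 0.6, 0.7]
opening: 1.001
t 2.1 pos [ 0.558  -0.1861  0.1993] toolz [-3.8e-03  6.0e-04 -1.0e+00] y [ 0.328  0.945 -0.001] q [-2.930e+01  2.900e+01  8.870e+01 -1.000e-01  6.240e+01 -1.001e+02] F [-0.7  0.6  0.7] M [ 0.04  0.02 -0.02] op 1.001
delta mm [ -1.6  -0.5 100.3]
tcp pix [344.33055572 201.5808618 ]
```

View pics/s1.png

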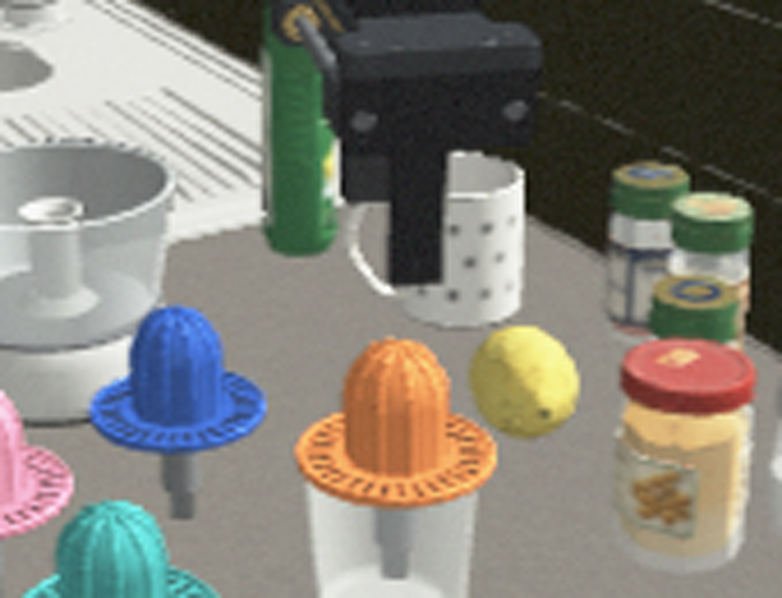

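```bash
python3 - <<'E'
from h import *
s=bot.read_state();R=s['tcp_rot'];p=s['position']
for o in (44,58): print(pix("side",p-R[:,1]*o/1000), pix("side",p+R[:,0]*.0095-R[:,1]*o/1000),pix("side",p-R[:,0]*.0095-R[:,1]*o/1000))
for P in ([.559,-.187,.095],[.559,-.187,.14],[.562,-.187,.14]): print(pix("side",P))
D=np.load('/tmp/side0.npz')['p']; h=hsv(D); m=(h[...,0]<20)&(h[...,1]>150)&(h[...,2]>90)
for r in range(224,262,3):
    x=np.flatnonzero(m[r,318:375])+318; print(r,x.min(),x.max(),(x.min()+x.max())/2)
E
```

```text
[349.28723454 210.20748206] [344.35692128 210.60979414] [354.20065714 209.80654824]
[350.97125701 213.13836037] [345.9630816  213.55238628] [355.96199481 212.72577602]
[344.96994818 248.39196123]
[345.00757362 228.85763317]
[346.2666132  228.52714881]
224 344 347 345.5
227 339 352 345.5
230 337 352 344.5
233 336 353 344.5
236 335 356 345.5
239 335 356 345.5
242 330 362 346.0
245 327 365 346.0
248 326 366 346.0
251 325 364 344.5
254 328 364 346.0
257 333 359 346.0Traceback (most recent call last):
  File "<stdin>", line 7, in <module>
    return umr_minimum(a, axis, None, out, keepdims, initial, where)
ValueError: zero-size array to reduction operation minimum which has no identity
```

Finger and reamer pixels match the predictions to within 1 px. Descending.

```bash
python3 -m inch '[[87,-2,-0.5,30,0],[87,-2,-0.5,60,0],[87,-2,-0.5,80,0],[87,-2,-0.5,90,0],[87,-2,-0.5,95,0],[87,-2,-0.5,99,0],[87,-2,-0.5,100,0],[87,-2,-0.5,100,0]]'; python3 -c "
from h import *; to([.5595,-.187,.099])"
```

```text
time_s: 2.95
position: [0.56, -0.1869, 0.1004]
tcp_rot: [[-0.945, 0.327, -0.002], [0.327, 0.945, -0.001], [0.002, -0.001, -1.0]]
force: [0.1, 0.1, 0.1]
opening: 1.001
t 2.95 pos [ 0.56   -0.1869  0.1004] toolz [-1.9e-03 -5.0e-04 -1.0e+00] y [ 0.327  0.945 -0.001] q [-2.930e+01  3.690e+01  9.300e+01 -1.000e-01  5.020e+01 -1.001e+02] F [0.1 0.1 0.1] M [-0.   -0.04  0.03] op 1.001
delta mm [ 0.4 -0.2  1.4]
```

```bash
python3 -m inch '[[60,0,0,1,0],[48,0,0,1,0],[40,0,0,1,0],[30,0,0,1,0],[20,0,0,1,0],[10,0,0,1,0],[10,0,0,1,0],[10,0,0,1,0]]'; python3 -c "
from h import *; to([.5595,-.187,.2])"
```

```text
time_s: 3.75
position: [0.56, -0.1869, 0.0994]
tcp_rot: [[-0.945, 0.327, -0.002], [0.327, 0.945, -0.0], [0.002, -0.001, -1.0]]
force: [-0.2, 0.4, -0.1]
opening: 0.506
t 3.75 pos [ 0.56   -0.1869  0.0994] toolz [-1.8e-03 -4.0e-04 -1.0e+00] y [ 0.327  0.945 -0.001] q [-2.930e+01  3.700e+01  9.300e+01 -1.000e-01  5.010e+01 -1.001e+02] F [-0.2  0.4 -0.1] M [ 0.05 -0.04 -0.04] op 0.506
delta mm [   0.6   -0.4 -100.6]
```

```bash
python3 -m inch '[[10,0,0,-5,0],[10,0,0,-15,0],[10,0,0,-30,0],[10,0,0,-55,0],[10,0,0,-80,0],[10,0,0,-110,0],[10,0,0,-130,0],[10,0,0,-130,0]]'; python3 - <<'E'
from h import *; to([.524,.139,.23])
p,d=vision.capture("side")
cv2.imwrite('pics/s2.png',cv2.resize(p[130:300,240:430],None,fx=3.4,fy=3.4,interpolation=cv2.INTER_CUBIC)[:,:,::-1])
E
```

```text
time_s: 4.55
position: [0.5623, -0.1879, 0.2335]
tcp_rot: [[-0.945, 0.327, 0.005], [0.327, 0.945, -0.005], [-0.007, -0.003, -1.0]]
force: [1.1, 0.3, -1.0]
opening: 0.509
t 4.55 pos [ 0.5623 -0.1879  0.2335] toolz [ 0.0054 -0.0045 -1.    ] y [ 0.327  0.945 -0.003] q [-2.920e+01  2.690e+01  8.640e+01 -1.000e-01  6.630e+01 -1.001e+02] F [ 1.1  0.3 -1. ] M [-0.02 -0.02  0.06] op 0.509
delta mm [143.  296.5   1.8]
```

View pics/s2.png

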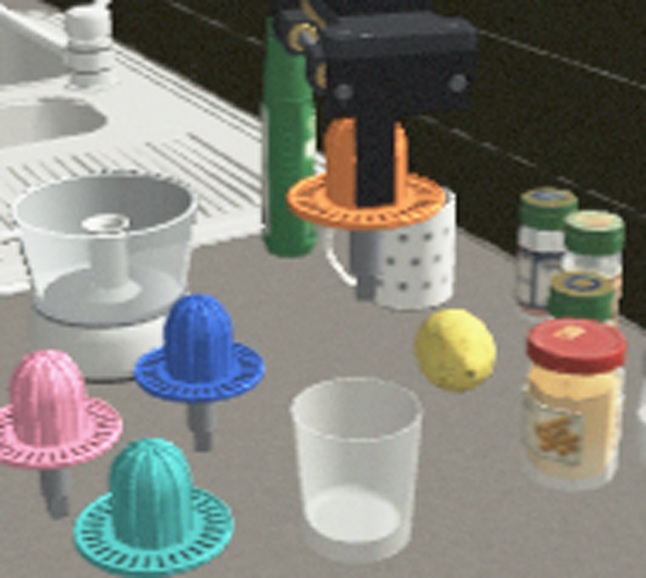

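Picture: reamer lifted upright (shaft at (367,265)), glass still standing at (357,470). Moving above the press.

```bash
python3 -m inch '[[10,20,40,0,0],[10,40,84,0,0],[10,62,128,0,0],[10,84,175,0,0],[10,106,220,0,0],[10,127,263,0,0],[10,140,290,0,0],[10,143,296,0,0]]'; python3 -m inch '[[10,0,0,0,0],[10,0,0,0,0],[10,0,0,0,0]]' ;python3 - <<'E'
from h import *; to([.524,.139,.215])
p,d=vision.capture("side"); cv2.imwrite('pics/s3.png',cv2.resize(p[130:250,220:345],None,fx=4.8,fy=4.8,interpolation=cv2.INTER_CUBIC)[:,:,::-1])
s=bot.read_state(); P=s['position']
for z in (.0684,.052,.010): print(z,pix("side",P+s['tcp_rot'][:,2]*z))
E
```

```text
time_s: 5.4
position: [0.5202, 0.1425, 0.2288]
tcp_rot: [[-0.947, 0.323, -0.002], [0.323, 0.947, -0.002], [0.002, -0.002, -1.0]]
force: [-0.5, -0.1, -1.7]
opening: 0.504
time_s: 5.7
position: [0.5203, 0.1412, 0.2283]
tcp_rot: [[-0.946, 0.324, -0.003], [0.324, 0.946, -0.002], [0.002, -0.003, -1.0]]
force: [-0.3, -0.1, -1.2]
opening: 0.507
t 5.7 pos [0.5203 0.1412 0.2283] toolz [-0.0032 -0.0023 -1.    ] y [ 0.324  0.946 -0.003] q [  3.4  23.3  93.9  -0.1  63.  -67.7] F [-0.3 -0.1 -1.2] M [-0.02  0.03  0.03] op 0.507
delta mm [-4.2 -0.8 13.3]
0.0684 [266.79844875 177.88681085]
0.052 [266.37161266 171.89958988]
0.01 [265.25600493 156.25098327]
```

View pics/s3.png

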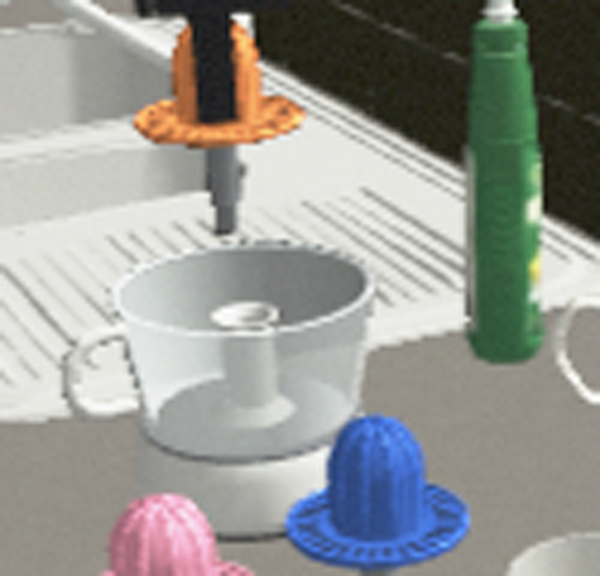

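Picture: shaft end at about (267,178) as predicted, mouth at about (270.6,195.5); that puts the mouth at (0.5245,0.139). Correct and descend.

```bash
python3 -m inch '[[10,-4.5,-0.7,0,0],[10,-4.5,-0.7,5,0],[10,-4.5,-0.7,15,0],[10,-4.5,-0.7,25,0],[10,-4.5,-0.7,35,0],[10,-4.5,-0.7,43,0],[10,-4.5,-0.7,43,0],[10,-4.5,-0.7,43,0]]' ;python3 - <<'E'
from h import *; to([.5245,.139,.170])
E
```

```text
time_s: 6.55
position: [0.5243, 0.139, 0.1852]
tcp_rot: [[-0.946, 0.324, -0.003], [0.324, 0.946, -0.002], [0.002, -0.003, -1.0]]
force: [0.3, -0.2, -1.0]
opening: 0.503
t 6.55 pos [0.5243 0.139  0.1852] toolz [-0.0033 -0.0022 -1.    ] y [ 0.324  0.946 -0.003] q [  3.1  26.8  96.1  -0.1  57.3 -67.9] F [ 0.3 -0.2 -1. ] M [ 0.01 -0.04  0.04] op 0.503
delta mm [-0.2  0.1 15.2]
```

```bash
python3 -m inch '[[10,0,0,4,0],[10,0,0,8,0],[10,0,0,12,0],[10,0,0,15,0],[10,0,0,15,0]]' ;python3 -c "
from h import *; to([.5245,.139,.1424])"
```

```text
time_s: 7.05
position: [0.5239, 0.1389, 0.1696]
tcp_rot: [[-0.946, 0.324, -0.004], [0.324, 0.946, -0.002], [0.003, -0.004, -1.0]]
force: [-0.2, -0.4, -0.9]
opening: 0.508
t 7.05 pos [0.5239 0.1389 0.1696] toolz [-0.0044 -0.0022 -1.    ] y [ 0.324  0.946 -0.004] q [  3.1  28.   96.9  -0.1  55.3 -67.9] F [-0.2 -0.4 -0.9] M [ 0.01 -0.01  0.  ] op 0.508
delta mm [-0.6  0.3 27.2]
```

```bash
python3 -m inch '[[10,-0.6,0,3,0],[10,-0.6,0,6,0],[10,-0.6,0,9,0],[10,-0.6,0,11,0],[10,-0.6,0,11,0]]' ;python3 -c "
from h import *; to([.5245,.139,.1424])"
```

```text
time_s: 7.55
position: [0.5242, 0.1387, 0.1583]
tcp_rot: [[-0.946, 0.324, -0.005], [0.324, 0.946, -0.002], [0.004, -0.004, -1.0]]
force: [0.0, -0.4, -1.3]
opening: 0.507
t 7.55 pos [0.5242 0.1387 0.1583] toolz [-0.0051 -0.0023 -1.    ] y [ 0.324  0.946 -0.004] q [  3.1  29.   97.4  -0.1  53.8 -67.9] F [ 0.  -0.4 -1.3] M [0.04 0.06 0.02] op 0.507
delta mm [-0.3  0.5 15.9]
```

```bash
python3 -m inch '[[10,0,0,2,0],[10,0,0,4,0],[10,0,0,6,0],[10,0,0,8,0],[10,0,0,8,0]]' ;python3 -c "
from h import *; to([.5245,.139,.1424])"
```

```text
time_s: 8.05
position: [0.5246, 0.1387, 0.15]
tcp_rot: [[-0.946, 0.324, -0.004], [0.324, 0.946, -0.002], [0.003, -0.003, -1.0]]
force: [3.0, 0.9, -2.1]
opening: 0.507
t 8.05 pos [0.5246 0.1387 0.15  ] toolz [-0.0041 -0.0021 -1.    ] y [ 0.324  0.946 -0.003] q [  3.1  29.7  97.8  -0.1  52.7 -67.9] F [ 3.   0.9 -2.1] M [ 0.08 -0.32  0.06] op 0.507
delta mm [0.2 0.2 7.6]
```

```bash
python3 -m inch '[[10,-0.8,0.3,0,0],[10,-0.8,0.3,1,0],[10,-0.8,0.3,2,0],[10,-0.8,0.3,3.5,0],[10,-0.8,0.3,4,0]]' ;python3 -c "
from h import *; to([.5245,.139,.1424])"
```

```text
time_s: 8.55
position: [0.5252, 0.1387, 0.1458]
tcp_rot: [[-0.946, 0.324, -0.005], [0.324, 0.946, -0.002], [0.004, -0.004, -1.0]]
force: [0.1, -0.0, -1.9]
opening: 0.509
t 8.55 pos [0.5252 0.1387 0.1458] toolz [-0.0048 -0.0021 -1.    ] y [ 0.324  0.946 -0.004] q [  3.1  30.2  97.9  -0.1  52.2 -67.9] F [ 0.1 -0.  -1.9] M [-0.   -0.    0.01] op 0.509
delta mm [0.7 0.1 3.4]
```

```bash
python3 -m inch '[[10,0,0,1,0],[10,0,0,2,0],[10,0,0,3,0],[10,0,0,3,0]]' ;python3 -c "
from h import *; to([.5252,.1387,.1424])"
```

```text
time_s: 8.95
position: [0.5251, 0.1387, 0.1426]
tcp_rot: [[-0.946, 0.324, -0.005], [0.324, 0.946, -0.002], [0.004, -0.004, -1.0]]
force: [0.6, 0.4, -1.6]
opening: 0.515
t 8.95 pos [0.5251 0.1387 0.1426] toolz [-0.005  -0.0021 -1.    ] y [ 0.324  0.946 -0.004] q [  3.1  30.4  98.1  -0.1  51.8 -67.9] F [ 0.6  0.4 -1.6] M [ 0.03 -0.11  0.01] op 0.515
delta mm [-0.1  0.   0.2]
```

```bash
python3 -m inch '[[10,0,0,0.5,0],[10,0,0,1,0],[10,0,0,1.5,0],[10,0,0,1.5,0]]' ;python3 -c "
from h import *; to([.5252,.1387,.1424])"
```

```text
time_s: 9.35
position: [0.5252, 0.1387, 0.1411]
tcp_rot: [[-0.946, 0.324, -0.005], [0.324, 0.946, -0.002], [0.004, -0.004, -1.0]]
force: [0.5, -0.1, -2.1]
opening: 0.509
t 9.35 pos [0.5252 0.1387 0.1411] toolz [-0.0049 -0.0022 -1.    ] y [ 0.324  0.946 -0.004] q [  3.1  30.6  98.1  -0.1  51.6 -67.9] F [ 0.5 -0.1 -2.1] M [-0.01 -0.1   0.  ] op 0.509
delta mm [-0.   0.1 -1.3]
```

```bash
python3 -m inch '[[10,0,0,0.5,0],[10,0,0,1,0],[10,0,0,1.5,0],[10,0,0,1.5,0]]' ;python3 -c "
from h import *; to([.5252,.1387,.1424])"
```

```text
time_s: 9.75
position: [0.5253, 0.1387, 0.1396]
tcp_rot: [[-0.946, 0.324, -0.004], [0.324, 0.946, -0.002], [0.004, -0.003, -1.0]]
force: [1.1, -1.2, -0.5]
opening: 0.511
t 9.75 pos [0.5253 0.1387 0.1396] toolz [-0.0045 -0.0021 -1.    ] y [ 0.324  0.946 -0.003] q [  3.1  30.7  98.2  -0.1  51.4 -67.9] F [ 1.1 -1.2 -0.5] M [ 0.01 -0.13 -0.01] op 0.511
delta mm [ 0.1 -0.1 -2.8]
```

```bash
python3 -m inch '[[10,0,0,0.5,0],[10,0,0,1,0],[10,0,0,1,0]]' ;python3 -c "
from h import *; to([.5252,.1387,.1424])"
```

```text
time_s: 10.05
position: [0.5254, 0.1387, 0.1386]
tcp_rot: [[-0.946, 0.324, -0.004], [0.324, 0.946, -0.002], [0.003, -0.003, -1.0]]
force: [1.0, 0.3, -1.8]
opening: 0.509
t 10.05 pos [0.5254 0.1387 0.1386] toolz [-0.0043 -0.0021 -1.    ] y [ 0.324  0.946 -0.003] q [  3.1  30.8  98.2  -0.1  51.2 -67.9] F [ 1.   0.3 -1.8] M [-0.01 -0.21 -0.02] op 0.509
delta mm [ 0.2 -0.1 -3.8]
```

```bash
python3 -m inch '[[10,-0.3,0.1,0.5,0],[10,-0.3,0.1,1,0],[10,-0.3,0.1,1.5,0],[10,-0.3,0.1,1.5,0]]' ;python3 - <<'E'
from h import *; to([.5252,.1387,.1424])
p,d=vision.capture("side"); cv2.imwrite('pics/s4.png',cv2.resize(p[150:240,225:325],None,fx=6,fy=6,interpolation=cv2.INTER_CUBIC)[:,:,::-1])
P=bot.read_state()['position']
for r,z in ((0,.0084),(0,.0054)):
  print(pix("side",P-[0,0,z]))
E
```

```text
time_s: 10.45
position: [0.5257, 0.1387, 0.137]
tcp_rot: [[-0.946, 0.324, -0.004], [0.324, 0.946, -0.002], [0.004, -0.003, -1.0]]
force: [0.9, -0.2, -1.0]
opening: 0.51
t 10.45 pos [0.5257 0.1387 0.137 ] toolz [-0.0045 -0.0021 -1.    ] y [ 0.324  0.946 -0.003] q [  3.1  31.   98.3  -0.1  51.  -67.9] F [ 0.9 -0.2 -1. ] M [-0.01 -0.09  0.  ] op 0.51
delta mm [ 0.5 -0.2 -5.4]
[269.84031777 189.09260367]
[269.7646544  188.02749561]
```

View pics/s4.png

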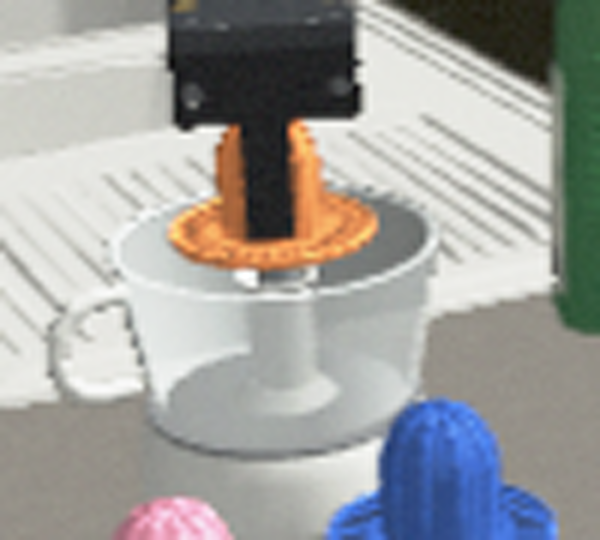

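No axial force 5 mm below the drive's top, and the disc is where the measured grip predicts. The square may already be matched, so I'll continue gently without turning.

```bash
python3 -m inch '[[10,0,0,0.7,0],[10,0,0,1.4,0],[10,0,0,2,0],[10,0,0,2,0]]' ;python3 -c "
from h import *; to([.5257,.1387,.1304])"
```

```text
time_s: 10.9
position: [0.5257, 0.1387, 0.1349]
tcp_rot: [[-0.946, 0.324, -0.005], [0.324, 0.946, -0.002], [0.004, -0.003, -1.0]]
force: [0.5, -0.3, -1.6]
opening: 0.509
t 10.9 pos [0.5257 0.1387 0.1349] toolz [-0.0045 -0.0021 -1.    ] y [ 0.324  0.946 -0.003] q [  3.1  31.1  98.4  -0.1  50.8 -67.9] F [ 0.5 -0.3 -1.6] M [-0.04 -0.11  0.02] op 0.509
delta mm [-0.1  0.   4.5]
```

```bash
python3 -m inch '[[10,0,0,0.7,0],[10,0,0,1.4,0],[10,0,0,2,0],[10,0,0,2.5,0],[10,0,0,2.5,0]]' ;python3 -c "
from h import *; to([.5257,.1387,.1304])"
```

```text
time_s: 11.4
position: [0.5257, 0.1387, 0.1323]
tcp_rot: [[-0.946, 0.324, -0.005], [0.324, 0.946, -0.002], [0.004, -0.003, -1.0]]
force: [1.8, 0.4, -1.8]
opening: 0.508
t 11.4 pos [0.5257 0.1387 0.1323] toolz [-0.0045 -0.0021 -1.    ] y [ 0.324  0.946 -0.003] q [  3.1  31.4  98.5  -0.1  50.4 -67.9] F [ 1.8  0.4 -1.8] M [-0.   -0.09 -0.02] op 0.508
delta mm [-0.   0.   1.9]
```

```bash
python3 -m inch '[[10,0,0,0.7,0],[10,0,0,1.2,0],[10,0,0,1.2,0]]' ;python3 -m inch '[[10,0,0,0.5,0],[10,0,0,1,0],[10,0,0,1,0]]'; python3 -c "
from h import *; to([.5257,.1387,.1304])"
```

```text
time_s: 11.7
position: [0.5257, 0.1387, 0.131]
tcp_rot: [[-0.946, 0.324, -0.005], [0.324, 0.946, -0.002], [0.004, -0.003, -1.0]]
force: [1.1, 0.6, -1.2]
opening: 0.508
time_s: 12.0
position: [0.5258, 0.1387, 0.1302]
tcp_rot: [[-0.946, 0.324, -0.004], [0.324, 0.946, -0.002], [0.003, -0.003, -1.0]]
force: [0.2, -0.8, 0.2]
opening: 0.506
t 12.0 pos [0.5258 0.1387 0.1302] toolz [-0.0043 -0.0021 -1.    ] y [ 0.324  0.946 -0.003] q [  3.1  31.5  98.6  -0.1  50.1 -67.9] F [ 0.2 -0.8  0.2] M [-0.01 -0.03  0.01] op 0.506
delta mm [ 0.1 -0.  -0.2]
```

```bash
python3 - <<'E'
from h import *
p,d=vision.capture("side"); h=hsv(p); m=(h[...,0]<20)&(h[...,1]>120)&(h[...,2]>90); ok=np.zeros(m.shape,bool); ok[150:225,240:300]=1
print("seen bbox",cv2.boundingRect(blob(m&ok)))
for c in range(258,284,4):
    y=np.flatnonzero((m&ok)[:,c]); print(c,y.max(),end='; ')
a=np.linspace(0,6.28,400)
for z in (.125,.130,.1365):
    q=np.array([pix("side",[.5257+.045*np.cos(t),.1387+.045*np.sin(t),z-.002]) for t in a])
    print(z,"left/right",q[:,0].min(),q[:,0].max(),"bottom",q[:,1].max())
cv2.imwrite('pics/s5.png',cv2.resize(p[150:240,225:325],None,fx=6,fy=6,interpolation=cv2.INTER_CUBIC)[:,:,::-1])
E
```

```text
seen bbox (254, 173, 34, 24)
258 195; 262 196; 266 196; 270 196; 274 196; 278 195; 282 194; 0.125 left/right 252.8276575690741 287.0358950630892 bottom 197.34776635284365
0.13 left/right 252.6716029180099 286.9397238047035 bottom 195.5208254711684
0.1365 left/right 252.46792341398765 286.81420678643843 bottom 193.13602410506567
```

View pics/s5.png

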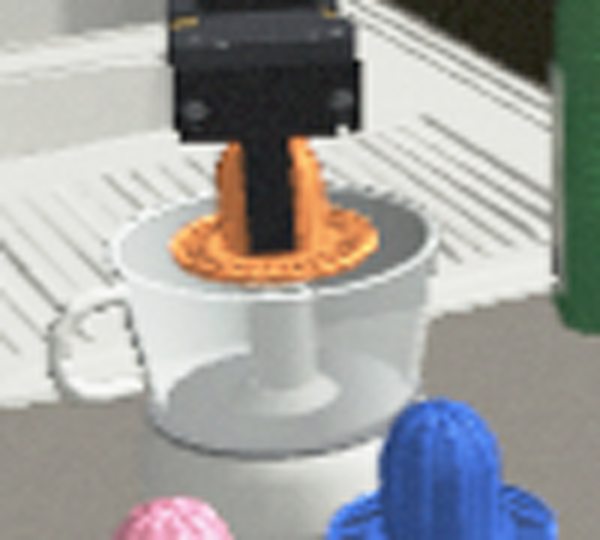

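The disc's lower edge is at row 196.5, against 197.3 predicted when home and 193.1 when unmatched. So the square has matched without turning. I'll confirm with a light push.

```bash
python3 -m inch '[[10,0,0,0.4,0],[10,0,0,0.8,0],[10,0,0,0.8,0],[10,0,0,0.8,0]]'; python3 -c "
from h import *; to([.5257,.1387,.1304])"
```

```text
time_s: 12.45
position: [0.5258, 0.1387, 0.1296]
tcp_rot: [[-0.946, 0.324, -0.004], [0.324, 0.946, -0.002], [0.003, -0.003, -1.0]]
force: [0.0, 0.3, 1.4]
opening: 0.507
t 12.45 pos [0.5258 0.1387 0.1296] toolz [-0.004  -0.0021 -1.    ] y [ 0.324  0.946 -0.003] q [  3.1  31.6  98.6  -0.1  50.1 -67.9] F [0.  0.3 1.4] M [-0.08  0.    0.03] op 0.507
delta mm [ 0.1 -0.  -0.8]
```

Force rises at the expected home height (net about +3 N, the spring's preload). Release and rise.

```bash
python3 -m inch '[[30,0,0,-0.5,0],[55,0,0,-0.5,0],[75,0,0,-0.5,0],[87,0,0,-0.5,0],[87,0,0,-0.5,0],[87,0,0,-0.5,0]]'; python3 -m inch '[[87,0,0,-10,0],[87,0,0,-25,0],[87,0,0,-45,0],[87,0,0,-65,0],[60,0,0,-70,0],[30,0,0,-70,0],[0,0,0,-70,0],[0,0,0,-70,0]]'; python3 - <<'E'
from h import *; to([.5255,.1387,.1795])
p,d=vision.capture("side"); h=hsv(p); m=(h[...,0]<20)&(h[...,1]>120)&(h[...,2]>90); ok=np.zeros(m.shape,bool); ok[150:225,240:300]=1
print("bbox",cv2.boundingRect(blob(m&ok)))
for z in (.1775,.1895): print(z,pix("side",[.5257,.1387,z]))
cv2.imwrite('pics/s6.png',cv2.resize(p[130:240,225:325],None,fx=5,fy=5,interpolation=cv2.INTER_CUBIC)[:,:,::-1])
E
```

```text
time_s: 13.05
position: [0.5257, 0.1387, 0.13]
tcp_rot: [[-0.946, 0.324, -0.004], [0.324, 0.946, -0.002], [0.003, -0.003, -1.0]]
force: [0.5, -0.9, -0.7]
opening: 0.878
time_s: 13.85
position: [0.5252, 0.1388, 0.199]
tcp_rot: [[-0.946, 0.324, -0.007], [0.324, 0.946, -0.002], [0.005, -0.004, -1.0]]
force: [0.7, -0.9, 0.5]
opening: 0.721
t 13.85 pos [0.5252 0.1388 0.199 ] toolz [-0.0066 -0.0023 -1.    ] y [ 0.324  0.946 -0.004] q [  3.1  25.8  95.   -0.1  59.5 -67.9] F [ 0.7 -0.9  0.5] M [-0.06  0.05  0.02] op 0.721
delta mm [-0.4  0.1 19.5]
bbox (254, 170, 34, 27)
0.1775 [268.60416596 171.43793379]
0.1895 [268.29014929 167.01647462]
```

View pics/s6.png

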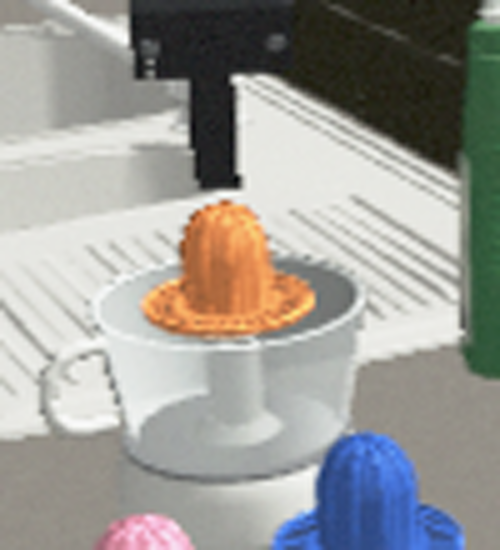

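Picture: reamer free and upright in the jug, with its top at row 170 (home predicts about 170–171, unmatched 167). Shut the fingers, then press.

```bash
python3 -m inch '[[0,-0.4,0,0,0],[0,-0.4,0,0,0],[0,-0.4,0,0,0],[0,-0.4,0,0,0],[0,-0.4,0,4,0],[0,-0.4,0,8,0],[0,-0.4,0,12,0],[0,-0.4,0,15,0]]'; python3 -m inch '[[0,0,0,1,0],[0,0,0,2,0],[0,0,0,3,0],[0,0,0,3,0]]'; python3 -c "
from h import *; to([.5255,.1387,.1775])"
```

```text
time_s: 14.7
position: [0.5253, 0.1386, 0.1833]
tcp_rot: [[-0.946, 0.324, -0.007], [0.324, 0.946, -0.002], [0.006, -0.005, -1.0]]
force: [-0.7, -0.1, -0.0]
opening: 0.022
time_s: 15.1
position: [0.5253, 0.1386, 0.1803]
tcp_rot: [[-0.946, 0.324, -0.007], [0.325, 0.946, -0.002], [0.006, -0.005, -1.0]]
force: [-0.5, 0.2, -0.1]
opening: 0.006
t 15.1 pos [0.5253 0.1386 0.1803] toolz [-0.0074 -0.0023 -1.    ] y [ 0.324  0.946 -0.005] q [  3.   27.3  96.1  -0.1  57.  -67.9] F [-0.5  0.2 -0.1] M [ 0.01 -0.    0.03] op 0.006
delta mm [-0.2  0.2  2.8]
```

```bash
python3 -m inch '[[0,0,0,1,0],[0,0,0,2,0],[0,0,0,3,0],[0,0,0,4,0],[0,0,0,4,0]]'; python3 -m inch '[[0,0,0,1,0],[0,0,0,2,0],[0,0,0,2,0]]'; python3 -c "
from h import *; to([.5255,.1387,.1715])"
```

```text
time_s: 15.6
position: [0.5257, 0.1386, 0.1767]
tcp_rot: [[-0.946, 0.324, -0.006], [0.324, 0.946, -0.002], [0.005, -0.004, -1.0]]
force: [0.0, -0.5, 2.6]
opening: 0.001
time_s: 15.9
position: [0.5264, 0.1386, 0.1753]
tcp_rot: [[-0.946, 0.324, -0.005], [0.324, 0.946, -0.002], [0.004, -0.003, -1.0]]
force: [0.0, 0.5, 6.5]
opening: 0.009
t 15.9 pos [0.5264 0.1386 0.1753] toolz [-0.0046 -0.0021 -1.    ] y [ 0.324  0.946 -0.003] q [  3.   27.7  96.3  -0.1  56.2 -67.9] F [0.  0.5 6.5] M [ 0.01 -0.02  0.05] op 0.009
delta mm [ 0.8 -0.2  3.8]
```

Contact at about 0.177 m confirms the reamer is home. Press to about 18 N.

```bash
python3 -m inch '[[0,0.4,0,1,0],[0,0.4,0,2,0],[0,0.4,0,3,0],[0,0.4,0,4,0],[0,0.4,0,4,0]]'; python3 -m inch '[[0,0,0,1,0],[0,0,0,2,0],[0,0,0,2.5,0],[0,0,0,2.5,0],[0,0,0,2.5,0]]'; python3 -c "
from h import *; to([.5255,.1387,.1700])"
```

```text
time_s: 16.4
position: [0.5277, 0.1388, 0.173]
tcp_rot: [[-0.946, 0.324, -0.0], [0.324, 0.946, -0.002], [-0.0, -0.002, -1.0]]
force: [-0.5, 0.0, 10.3]
opening: 0.003
time_s: 16.9
position: [0.529, 0.1389, 0.1725]
tcp_rot: [[-0.946, 0.324, 0.004], [0.324, 0.946, -0.002], [-0.004, -0.0, -1.0]]
force: [-1.4, 0.2, 12.0]
opening: 0.008
t 16.9 pos [0.529  0.1389 0.1725] toolz [ 0.0036 -0.0017 -1.    ] y [ 0.324  0.946 -0.   ] q [  3.1  28.   96.4  -0.1  55.4 -67.9] F [-1.4  0.2 12. ] M [-0.    0.23 -0.04] op 0.008
delta mm [ 3.3 -1.4  2.5]
```

```bash
python3 -m inch '[[0,2,-0.5,3,0],[0,3,-1,4,0],[0,4,-1,5,0],[0,4,-1,6,0],[0,4,-1,6,0],[0,4,-1,6,0]]'; python3 -c "
from h import *; to([.5255,.1387,.1700])"
```

```text
time_s: 17.5
position: [0.5284, 0.1395, 0.1698]
tcp_rot: [[-0.946, 0.324, 0.012], [0.324, 0.946, -0.001], [-0.012, 0.003, -1.0]]
force: [-0.1, -0.2, 16.9]
opening: 0.01
t 17.5 pos [0.5284 0.1395 0.1698] toolz [ 0.0124 -0.0013 -0.9999] y [0.324 0.946 0.003] q [  3.1  28.   97.   -0.1  54.3 -67.9] F [-0.1 -0.2 16.9] M [-0.    0.02 -0.03] op 0.01
delta mm [ 2.5 -1.6 -0.2]
```

```bash
python3 -m inch '[[0,1,0,3,0],[0,1,0,5.5,0],[0,1,0,5.5,0],[0,1,0,5.5,0]]'; python3 -m inch '[[0,1,0,-4,0],[0,1,0,-8,0],[0,1,0,-12,0],[0,1,0,-20,0],[0,1,0,-40,0],[0,1,0,-60,0],[0,1,0,-80,0],[0,1,0,-80,0]]'; python3 - <<'E'
from h import *; to([.5255,.1387,.25])
p,d=vision.capture("side"); h=hsv(p); m=(h[...,0]<20)&(h[...,1]>120)&(h[...,2]>90); ok=np.zeros(m.shape,bool); ok[150:225,240:300]=1
print("bbox",cv2.boundingRect(blob(m&ok)))
cv2.imwrite('pics/s7.png',p[:,:,::-1])
E
```

```text
time_s: 17.9
position: [0.5291, 0.1397, 0.1681]
tcp_rot: [[-0.946, 0.324, 0.018], [0.324, 0.946, -0.002], [-0.017, 0.004, -1.0]]
force: [-4.4, -0.9, 23.7]
opening: 0.004
time_s: 18.7
position: [0.5284, 0.1403, 0.2503]
tcp_rot: [[-0.946, 0.324, 0.023], [0.324, 0.946, -0.001], [-0.022, 0.006, -1.0]]
force: [1.1, -0.5, -0.2]
opening: 0.004
t 18.7 pos [0.5284 0.1403 0.2503] toolz [ 0.0228 -0.0012 -0.9997] y [0.324 0.946 0.006] q [  3.2  21.8  92.4  -0.2  64.5 -67.8] F [ 1.1 -0.5 -0.2] M [ 0.04 -0.02 -0.02] op 0.004
delta mm [ 2.2 -2.5  0.2]
bbox (254, 170, 34, 28)
```

View pics/s7.png

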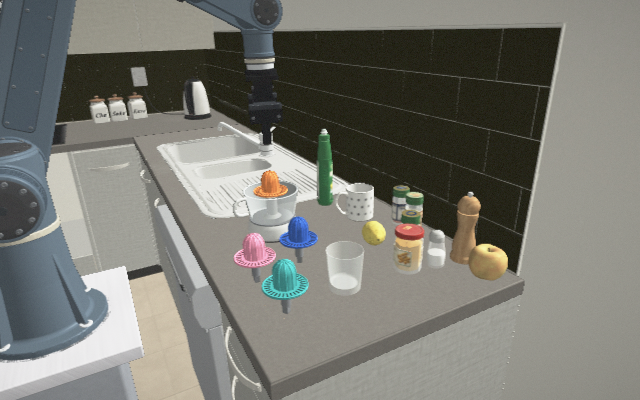

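The reamer (270,187) is upright in the press and back up, with its top at row 170 as before. The glass (345,268), lemon, mug and honey are all where they were. Handing in.

```bash
python3 -c "
from rig import bot; print(bot.hand_in())"
```

```text
the job is handed in; nothing more can be done
None
```

I put the orange reamer back in the press, ran the start-switch test on it, and handed the job in at about 19 s of the 64 s allowed.

- **Fit:** The square end met the drive on the way down without any turning, so I did not twist it. Three checks agreed that it was fully home:
  - The axial force stayed near zero until the grip reached the expected home height.
  - The disc and top showed at the image rows predicted for home, to about 1 px.
  - When I pressed later, contact came at about 0.177 m, against 0.1775 m expected.
- **Switch test:** With the reamer released and the fingers shut, I pressed its top to 16.9 N, past the 14 N trip point. A second small push reached 23.7 N, more than the 19 N I intended and about at the spring's 23 N stop. The tool drifted about 3 mm sideways while pressing, because the arm is compliant. The switch itself can't be read, so the trip is inferred from force and travel.
- **At the end:** The reamer rose back to the same image row and the robot touches nothing. The glass is standing, and the lemon, mug and honey jar look unmoved in the side view; I did not measure their positions.

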